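# Tip two standing plates down onto the bench mat

### The job

Two machined aluminium plates, a tall one and a short one, stand on end near the two ends of the rubber bench mat. Lay them down ready for deburring without picking them up: push each one over with a fingertip high on its outward broad face, so that it falls inwards and both end up lying flat, side by side or end to end, with all of each on the mat. Do not lift or carry them, and leave everything else where it is.

Things in the scene. Friction and masses are not known exactly. Their poses are not given: they have to be found in the camera images.
- tall_plate: the tall plate: aluminium, 160 mm tall, 60 wide, 25 thick, about 0.6 kg, with a 32 mm bore in the middle. Stands on end near one end of the mat, broad faces looking along the mat. Origin: centre of its foot. z up along the 160 mm, x across the 60 mm width, y through the thickness (broad faces at y = +/-12.5 mm). Pushed high it tips over its foot edge and falls once leaning 9 degrees; pushed low it may slide
- short_plate: the short plate: as the tall one but 90 mm tall, 60 wide, 25 thick, about 0.34 kg, with a 20 mm bore. Stands on end near the other end of the mat. Origin: centre of its foot. z up along the 90 mm, x across the width, y through the thickness (broad faces at y = +/-12.5 mm). Pushed high it tips over its foot edge and falls once leaning 16 degrees; pushed low it may slide
- tall_foot_a (a point): point on the tall plate's foot: middle of the thickness, at its +x side edge
- tall_foot_b (a point): point on the tall plate's foot: middle of the thickness, at its -x side edge
- tall_head_a (a point): point on the tall plate's upper end: middle of the thickness, at its +x side edge
- tall_head_b (a point): point on the tall plate's upper end: middle of the thickness, at its -x side edge
- short_foot_a (a point): point on the short plate's foot: middle of the thickness, at its +x side edge
- short_foot_b (a point): point on the short plate's foot: middle of the thickness, at its -x side edge
- short_head_a (a point): point on the short plate's upper end: middle of the thickness, at its +x side edge
- short_head_b (a point): point on the short plate's upper end: middle of the thickness, at its -x side edge
- mat: dark rubber mat, 160 mm (x) by 440 mm (y), 4 mm thick, fixed to the bench. Origin: centre of its underside, on the bench top; x across it (away from the robot at zero yaw), y along its length, z up.
- caliper: digital caliper lying beyond the mat, 240 mm long, 15 mm high, jaws reaching 60 mm to one side. Origin: middle of the beam, on the bench; x along the beam.
- jar: screw-top glass jar standing beyond the mat, 60 mm across, 85 mm tall. Origin: centre of its underside.
- gear: steel spur gear with hub lying flat beyond the mat, 86 mm across, 24 mm high. Origin: centre of its underside.
- screwdriver: screwdriver lying on the robot's side of the mat, 200 mm long, 26 mm high. Origin: about its middle, on the bench; x along it.
- wrench: wrench lying on the robot's side of the mat, 170 mm long, 8 mm high. Origin: about its middle, on the bench; x along it.
- hammer: hammer lying past the mat's -y end, 280 mm long, 26 mm high. Origin: about its middle, on the bench; x along the handle.
- oiler: oil can standing past the mat's +y end: body 60 mm across, 90 mm tall, with a thin spout up to 138 mm and a pump lever, each reaching about 50 mm to the side. Origin: centre of its underside.

How it is judged:
At the end, for the whole second after the job is handed in: Both plates lie at rest on the mat itself, each on one of its broad faces (within about 3.5 degrees of flat, not on top of one another), all four corners of each within the mat's outline (1 mm allowed) ((angle between tall_plate's own y axis and vertical below 0.06 rad or angle between tall_plate's own y axis and vertical above 3.08 rad) and height (world z) of each of tall_plate, short_plate below 0.022 m and x of tall_foot_a in the frame of mat between -0.081 and 0.081 m and y of tall_foot_a in the frame of mat between -0.221 and 0.221 m and x of tall_foot_b in the frame of mat between -0.081 and 0.081 m and y of tall_foot_b in the frame of mat between -0.221 and 0.221 m and x of tall_head_a in the frame of mat between -0.081 and 0.081 m and y of tall_head_a in the frame of mat between -0.221 and 0.221 m and x of tall_head_b in the frame of mat between -0.081 and 0.081 m and y of tall_head_b in the frame of mat between -0.221 and 0.221 m and linear speed of each of tall_plate, short_plate below 0.01 m/s and angular speed of each of tall_plate, short_plate below 0.05 rad/s and (angle between short_plate's own y axis and vertical below 0.06 rad or angle between short_plate's own y axis and vertical above 3.08 rad) and x of short_foot_a in the frame of mat between -0.081 and 0.081 m and y of short_foot_a in the frame of mat between -0.221 and 0.221 m and x of short_foot_b in the frame of mat between -0.081 and 0.081 m and y of short_foot_b in the frame of mat between -0.221 and 0.221 m and x of short_head_a in the frame of mat between -0.081 and 0.081 m and y of short_head_a in the frame of mat between -0.221 and 0.221 m and x of short_head_b in the frame of mat between -0.081 and 0.081 m and y of short_head_b in the frame of mat between -0.221 and 0.221 m); the robot touches nothing.
It fails at once if a plate is lifted: its foot rises 35 mm or more above the bench (tipping over raises it to less than 20 mm) (height (world z) of any of tall_plate, short_plate above 0.035 m).
It fails at once if any other thing is moved by more than 25 mm, or the jar or oil can is tipped (distance of any of caliper, jar, gear, screwdriver, wrench, hammer, oiler from where it was at the start of the episode above 0.025 m or angle between any of jar, oiler's own z axis and vertical above 0.3 rad).
It also fails if it takes over 42 s, if anything falls off the work surface, if the arm or the gripper's body presses on something with over 40 N, if the wrist force passes 120 N, or if a joint passes its speed limit or range.

### The arm

A 7-joint arm with a two-finger parallel gripper is mounted at the origin on the work surface. World frame = base frame: x ahead of the robot, y to its left, z up, the work surface at z = 0. Lengths are in m, angles in rad, forces in N, time in s.
With the tool pointing down it reaches from about 0.425 to 0.925 m from the base axis. Payload 6.8 kg.
Tool frame: the origin (TCP) lies at the very end of the fingers, on their centre line; the grasp point (between the pads) lies 19 mm behind it; z points along the fingers, x is the direction in which the jaws open and shut, and the axes are right-handed (so a half turn about z gives the same grasp; the last joint's range is limited). The gripper opens to 85 mm and grips with 20 to 120 N. Pads are 22 mm wide; open, the fingers measure 114 mm over their backs; the gripper's body (76 mm by 85 mm) begins 54 mm behind the grasp point. The pads swing forward as they close: fully open they stand 13 mm farther back than shut.
Start: joints at [1.026, 0.477, 0.022, 1.555, -0.011, 1.109, -0.083], TCP at [0.286, -0.612, 0.231] pointing down, gripper open.
Joint ranges: [-2.96, 2.96], [-0.34, 2.1], [-1.41, 1.46], [0.24, 2.44], [-1.37, 4.51], [0.17, 1.92], [-2.96, 2.96]. Speed limits (rad/s): [2.39, 2.39, 3.14, 3.14, 3.14, 3.14, 3.14].

### API

Orientations are given as a rotation vector (axis times angle).
In Python, from bench import get_obs, imaging, hand_in gives the robot as it stands.
- The arm moves only by the tool send_rows, never from a script. Its argument "motion" is a list of rows, each an object with "dp": the shift along the world's x, y, z in m, a list of three; "rot": the turn, a rotation vector about the world's x, y, z in rad, a list of three; "grip": the finger opening in m, from 0 to 0.0854. In form: [{"dp": [dx, dy, dz], "rot": [ax, ay, az], "grip": grip}, ...]. A call has 1 to 20 rows; each row shifts and turns the pose as measured when the row begins; what a row does not reach is not made up. A row lasts 1/8 s, in which the tool goes at most 62.5 mm and 10.7 degrees, less where a joint would pass 70% of its speed; a pose out of reach is approached as far as the arm can. A call is refused whole if a number of a shift passes 0.0625 or a number of a turn 0.188, either way. A call with a gripper value outside its range is refused whole. The fingers move at their own pace and stop on an object; "grip_force" is the grip in N (left out, the last holds). Time passes only in rows, so rows that do not move let the fingers close. It gives the time, the measured TCP pose, the force and the opening at its end, in the units of the state.
- get_obs(): the state, without advancing time (a new reading comes with each control period).
- imaging.grab_frame(name): name is "side" or "top"; returns a dict with "img" (384x512x3 uint8, red, green, blue), "fx", "fy", "cx", "cy" (pixels), "D" ([k1, k2, p1, p2, k3] as OpenCV has them; the pictures are not rectified), "R" (3x3) and "t" (3): a world point X has camera coordinates R X + t. Camera axes: x right, y down, z forward; pixel columns grow to the right and rows downward; lengths in m; the calibration is good to about 2 mm. A picture is of the moment at which its call begins. There is no depth.
- hand_in(): hands the job in, once; it reports no verdict.
The state is a dict: "clock": time; "joints": joint angles; "qvel": joint speeds; "tau": joint torques, N m; "tcp_pos": TCP position; "orientation": TCP orientation; "contact_force": force on the tool from outside, world axes, zero at the start; "moment": the same for the moment, N m; "grip_width": finger opening in m.
Only numpy, scipy, OpenCV 4.12 (cv2) and the standard library are available. Lean on these libraries where they do the work, as an engineer would, in place of code of your own. Each camera call takes 0.05 s, during which the arm holds its last target. There are 200 camera calls.

## Working session

There is one attempt and no reset: what is moved stays moved. The work goes in short steps, Python scripts to look and compute and a tool call to move; the robot and the scene stay as the last step left them, time stands still between calls to the robot, and variables do not carry over. Pictures are saved under pics/ and viewed, about 8 in all and at most 12, crops included, and the job is handed in when it is done.

Besides the shell and the picture viewer there is one more tool, called after "Emit:" in YAML: its name, and indented under it one key for each argument. send_rows: Moves the arm, as the interface text tells. Its arguments: {"type":"object","properties":{"motion":{"type":"array","items":{"type":"object","properties":{"dp":{"type":"array","items":{"type":"number"}},"rot":{"type":"array","items":{"type":"number"}},"grip":{"type":"number"}}}},"grip_force":{"type":"number"}},"required":["motion"]}

```bash
mkdir -p pics
cat > h.py <<'E'
import numpy as np, cv2
from bench import get_obs, imaging, hand_in
def grab(n,f):
    d=imaging.grab_frame(n); cv2.imwrite('pics/'+f,cv2.resize(d['img'][:,:,::-1],(800,600),interpolation=cv2.INTER_CUBIC)); np.save('pics/'+f+'.npy',d,allow_pickle=True); return d
def K(d): return np.array([[d['fx'],0,d['cx']],[0,d['fy'],d['cy']],[0,0,1.]])
def back(d,uv,z):  # uv in 512x384 px
    p=cv2.undistortPoints(np.array(uv,float).reshape(-1,1,2),K(d),np.array(d['D'],float))[:,0]
    R=np.array(d['R']);t=np.array(d['t']);c=-R.T@t
    r=np.c_[p,np.ones(len(p))]@R
    z=np.broadcast_to(z,len(r))
    return c+r*((z-c[2])/r[:,2])[:,None]
def proj(d,X):
    return cv2.projectPoints(np.array(X,float).reshape(-1,3),cv2.Rodrigues(np.array(d['R'],float))[0],np.array(d['t'],float),K(d),np.array(d['D'],float))[0][:,0]
E
python3 - <<'E'
from h import *
for n in('top','side'):
    d=grab(n,n+'0.png'); R=np.array(d['R']); print(n,-R.T@d['t'],R[2])
print(get_obs())
E
```

```text
top [0.36382954 0.02935245 1.24935084] [ 0.17496894 -0.00174939 -0.9845724 ]
side [-0.46338168  1.13746047  1.01319986] [ 0.57863299 -0.62869576 -0.51954356]
{'clock': 0.1, 'joints': array([ 1.02590656,  0.47771091,  0.02231846,  1.5563691 , -0.01152344,
        1.10932804, -0.08307605]), 'qvel': array([ 1.31952243e-04, -1.50726756e-05, -1.20584499e-04, -2.99645492e-03,
       -1.14739342e-04, -4.04087431e-04,  4.85212482e-04]), 'tau': array([ 4.24347381e-03, -5.97759283e+01,  1.61348607e+00, -2.81953812e+01,
        1.28523240e-02,  4.97762507e-03, -3.84472912e-06]), 'tcp_pos': array([ 0.28532097, -0.61112123,  0.23041988]), 'orientation': array([-2.64932501e+00,  1.68685229e+00,  2.30972347e-03]), 'contact_force': array([-0.54484565,  0.49775884, -1.00996278]), 'moment': array([-0.0322946 ,  0.02234904,  0.07643772]), 'grip_width': 0.08515466013305376}
```

View pics/top0.png

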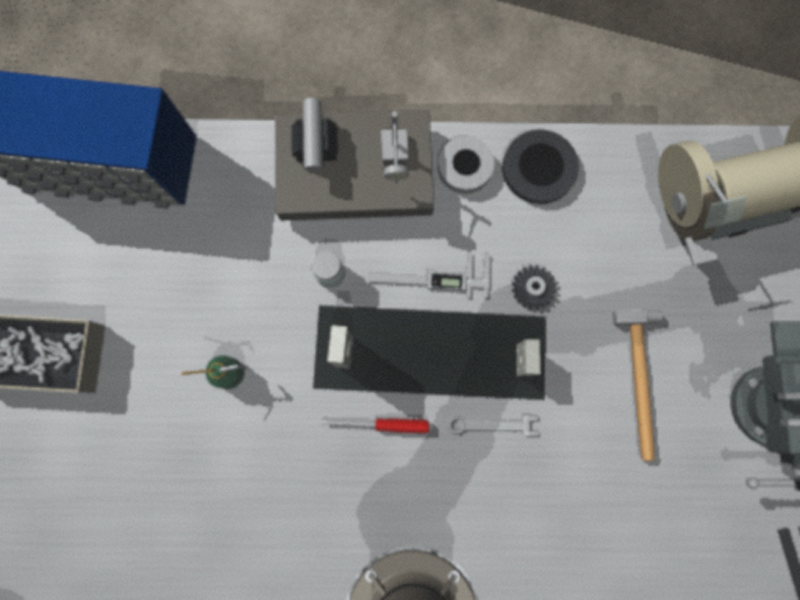

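View pics/side0.png

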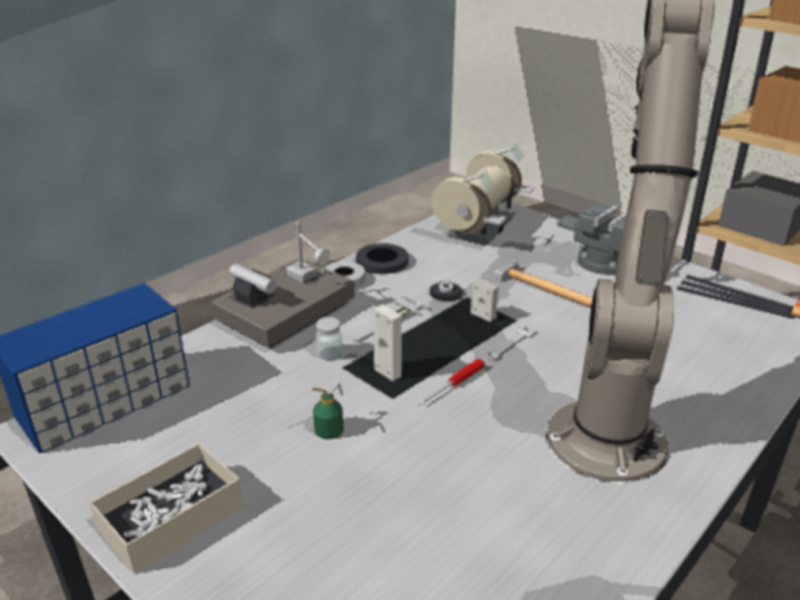

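The top view shows the mat corners at about (318,306), (546,317), (545,399) and (314,389). The tall plate is at left (+y), around (340,345), and the short plate is at right, around (529,357). I'll enlarge both.

Run:
```python
from h import *
t=np.load('pics/top0.png.npy',allow_pickle=True).item()['img'][:,:,::-1]
s=np.load('pics/side0.png.npy',allow_pickle=True).item()['img'][:,:,::-1]
a=cv2.resize(t[190:260,195:355],(800,350),interpolation=cv2.INTER_CUBIC)   # x5
b=cv2.resize(s[170:260,215:335],(600,450),interpolation=cv2.INTER_CUBIC) # x5
cv2.imwrite('pics/c1.png',a)
cv2.imwrite('pics/c2.png',b)
```

```text
(no output)
```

View pics/c1.png

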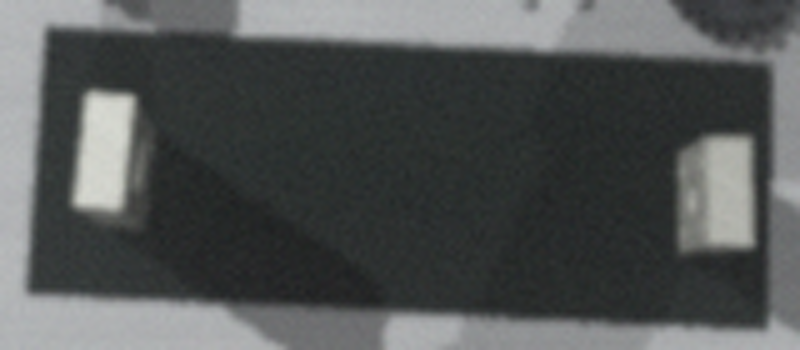

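View pics/c2.png

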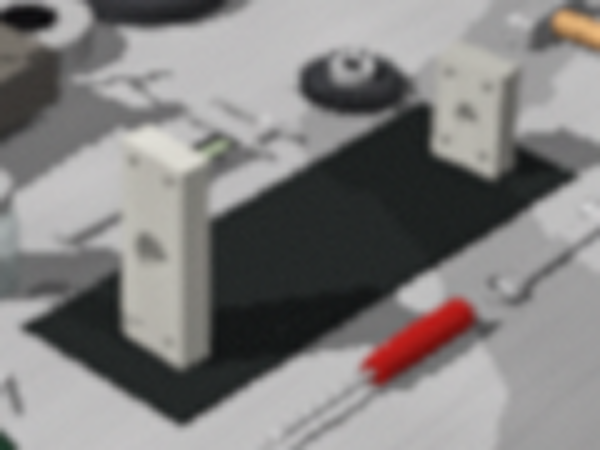

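Run:
```python
from h import *
np.set_printoptions(precision=4,suppress=True)
t=np.load('pics/top0.png.npy',allow_pickle=True).item()
s=np.load('pics/side0.png.npy',allow_pickle=True).item()
c1=lambda l:(np.array(l)+.5)/5-.5+[195,190]
c2=lambda l:(np.array(l)+.5)/5-.5+[215,170]
def rep(n,X):
    X=X[:,:2]; print(n,X.round(4).tolist(),'c',X.mean(0))
    r=cv2.minAreaRect(X.astype(np.float32)*1000); print('   ',r)
rep('mat',back(t,c1([(47,28),(770,65),(766,327),(28,293)]),.004))
rep('tallhead',back(t,c1([(84,90),(136,93),(126,211),(73,206)]),.164))
rep('shorthead',back(t,c1([(705,134),(753,134),(755,248),(706,250)]),.094))
print('side tallfoot',back(s,c2([(122,335),(183,368),(212,352)]),.004))
print('side tallhead',back(s,c2([(120,140),(184,175),(210,155)]),.164))
print('side shortfoot',back(s,c2([(433,158),(495,180),(515,165)]),.004))
print('side mat',back(s,c2([(22,325),(183,425),(577,175)]),.004))
print('objs oiler,spouttips,jar,hammerhead',back(t,np.array([(225,372),(183,373),(238,366),(327,262),(614,318),(648,320),(655,460)])*.64,[.09,.138,.138,.085,.026,.026,.026]))
print(cv2.Rodrigues(get_obs()['orientation'])[0])
```

```text
mat [[0.5635, 0.1853], [0.5459, -0.2522], [0.3894, -0.2454], [0.4045, 0.1913]] c [ 0.4758 -0.0303]
    ((475.17041015625, -30.254562377929688), (437.7999572753906, 159.11106872558594), 87.69762420654297)
tallhead [[0.5051, 0.1447], [0.5038, 0.1174], [0.442, 0.121], [0.4443, 0.1486]] c [0.4738 0.133 ]
    ((473.70166015625, 133.04783630371094), (27.694021224975586, 61.92045211791992), 86.6492691040039)
shorthead [[0.4935, -0.1945], [0.4938, -0.2213], [0.4306, -0.2207], [0.4292, -0.1936]] c [ 0.4617 -0.2075]
    ((461.4671325683594, -207.43710327148438), (27.06744956970215, 64.8315658569336), 89.47819519042969)
side tallfoot [[0.4991 0.1494 0.004 ]
 [0.4419 0.1488 0.004 ]
 [0.4395 0.1217 0.004 ]]
side tallhead [[0.4987 0.1486 0.164 ]
 [0.4381 0.1519 0.164 ]
 [0.442  0.1223 0.164 ]]
side shortfoot [[ 0.481  -0.1833  0.004 ]
 [ 0.4262 -0.1901  0.004 ]
 [ 0.4276 -0.2182  0.004 ]]
side mat [[ 0.5592  0.1883  0.004 ]
 [ 0.3995  0.1951  0.004 ]
 [ 0.3835 -0.2388  0.004 ]]
objs oiler,spouttips,jar,hammerhead [[ 0.4277  0.3364  0.09  ]
 [ 0.4226  0.3946  0.138 ]
 [ 0.4354  0.3022  0.138 ]
 [ 0.6305  0.1626  0.085 ]
 [ 0.5414 -0.3788  0.026 ]
 [ 0.5383 -0.4431  0.026 ]
 [ 0.2801 -0.4414  0.026 ]]
[[ 0.4231 -0.9061 -0.0008]
 [-0.9061 -0.4231  0.0015]
 [-0.0017  0.0001 -1.    ]]
```

The calibration puts the tall plate at (0.472, 0.134), with its outer face at y≈0.148. The short plate is at (0.46, -0.207), with its outer face at y≈-0.220. The mat spans y from -0.25 to 0.19. I'll do the short plate first.

Emit:
send_rows:
  motion:
    - {"dp": [0.022,0.041,0],"rot": [0,0,-0.109],"grip": 0}
    - {"dp": [0.022,0.041,0],"rot": [0,0,-0.109],"grip": 0}
    - {"dp": [0.022,0.041,0],"rot": [0,0,-0.109],"grip": 0}
    - {"dp": [0.022,0.041,0],"rot": [0,0,-0.109],"grip": 0}
    - {"dp": [0.022,0.041,0],"rot": [0,0,0],"grip": 0}
    - {"dp": [0.022,0.041,0],"rot": [0,0,0],"grip": 0}
    - {"dp": [0.022,0.041,0],"rot": [0,0,0],"grip": 0}
    - {"dp": [0.022,0.041,0],"rot": [0,0,0],"grip": 0}
    - {"dp": [0,0,0],"rot": [0,0,0],"grip": 0}
    - {"dp": [0,0,0],"rot": [0,0,0],"grip": 0}

```text
clock: 1.35
tcp_pos: [0.4618, -0.2709, 0.2264]
orientation: [-2.205, 2.238, 0.013]
contact_force: [-0.2, -0.7, 0.1]
grip_width: -0.0001
```

Emit:
send_rows:
  motion:
    - {"dp": [0,-0.004,-0.04],"rot": [0,0,0],"grip": 0}
    - {"dp": [0,0,-0.04],"rot": [0,0,0],"grip": 0}
    - {"dp": [0,0,-0.04],"rot": [0,0,0],"grip": 0}
    - {"dp": [0,0,-0.028],"rot": [0,0,0],"grip": 0}
    - {"dp": [0,0,0],"rot": [0,0,0],"grip": 0}

```text
clock: 1.98
tcp_pos: [0.4583, -0.2825, 0.0749]
orientation: [2.191, -2.249, -0.008]
contact_force: [-0.5, -0.9, 0.8]
grip_width: 0.0001
```

Run:
```python
from h import *
o=get_obs();print(o['tcp_pos'],o['contact_force'],cv2.Rodrigues(o['orientation'])[0].round(3))
d=imaging.grab_frame('top')['img'][:,:,::-1]
s=imaging.grab_frame('side')['img'][:,:,::-1]
a=cv2.resize(d[180:270,290:390],(400,360),interpolation=cv2.INTER_CUBIC)
b=cv2.resize(s[130:220,260:360],(400,360),interpolation=cv2.INTER_CUBIC)
cv2.imwrite('pics/c3.png',np.hstack([a,b]))
```

```text
[ 0.45828942 -0.28246433  0.07493883] [-0.52536965 -0.90065598  0.81611004] [[-0.026 -1.    -0.005]
 [-1.     0.026  0.003]
 [-0.002  0.005 -1.   ]]
```

View pics/c3.png

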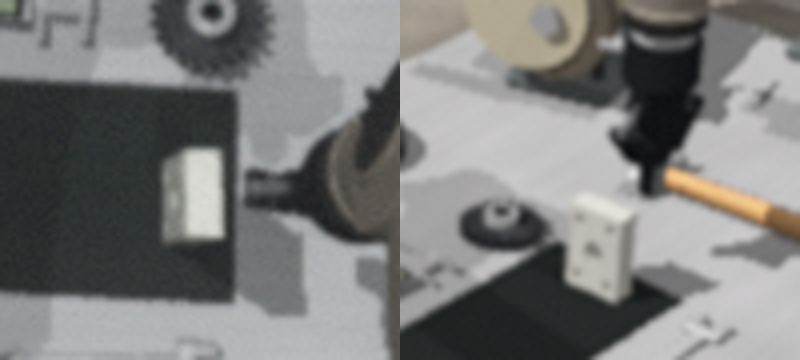

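The closed fingertip is behind the short plate at (250–290,188), level with the plate's middle at v≈195. It's clear of everything else, so I'll push gently.

Emit:
send_rows:
  motion:
    - {"dp": [0.001,0.012,0],"rot": [0,0,0],"grip": 0}
    - {"dp": [0,0.012,0],"rot": [0,0,0],"grip": 0}
    - {"dp": [0,0.008,0],"rot": [0,0,0],"grip": 0}
    - {"dp": [0,0.006,0],"rot": [0,0,0],"grip": 0}
    - {"dp": [0,0.006,0],"rot": [0,0,0],"grip": 0}
    - {"dp": [0,0.006,0],"rot": [0,0,0],"grip": 0}
    - {"dp": [0,0.006,0],"rot": [0,0,0],"grip": 0}
    - {"dp": [0,0.006,0],"rot": [0,0,0],"grip": 0}

```text
clock: 3.08
tcp_pos: [0.4637, -0.2181, 0.0813]
orientation: [-2.191, 2.248, -0.009]
contact_force: [0.8, -0.1, 1.5]
grip_width: -0.0002
```

Run:
```python
from h import *
o=get_obs();print(o['tcp_pos'],o['contact_force'])
d=imaging.grab_frame('top')['img'][:,:,::-1]
s=imaging.grab_frame('side')['img'][:,:,::-1]
a=cv2.resize(d[180:270,290:390],(400,360),interpolation=cv2.INTER_CUBIC)
b=cv2.resize(s[130:220,260:360],(400,360),interpolation=cv2.INTER_CUBIC)
cv2.imwrite('pics/c4.png',np.hstack([a,b]))
```

```text
[ 0.46371902 -0.21808025  0.08132526] [ 0.78064331 -0.08259123  1.4942769 ]
```

View pics/c4.png

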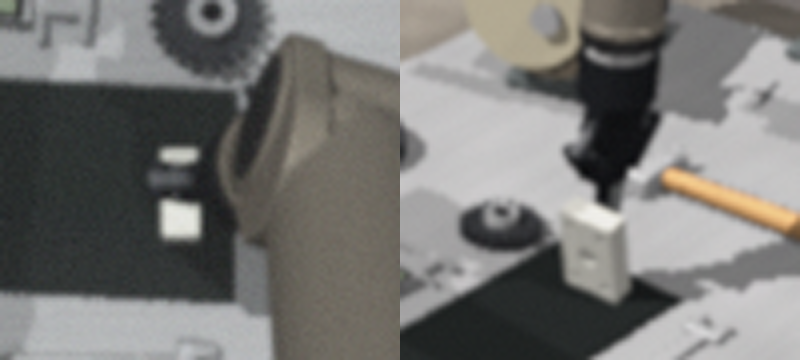

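Run:
```python
from h import *
t=np.load('pics/top0.png.npy',allow_pickle=True).item()
s=np.load('pics/side0.png.npy',allow_pickle=True).item()
for p in [(.4583,-.2825,.075),(.4583,-.268,.075),(.4583,-.268,.15),(.4637,-.218,.081),(.4637,-.2035,.081),(.4637,-.2035,.154),(.46,-.2505,.004),(.46,-.22,.094)]:
    print(p,(proj(t,p)[0]-[290,180])*4,(proj(s,p)[0]-[260,130])*4+[400,0])
```

```text
(0.4583, -0.2825, 0.075) [303.32961836 199.7170797 ] [648.44514294 192.37058751]
(0.4583, -0.268, 0.075) [282.73556198 199.48013944] [639.83907008 197.72006662]
(0.4583, -0.268, 0.15) [311.21686022 190.65019969] [645.46020005 129.64917587]
(0.4637, -0.218, 0.081) [213.31522449 190.281063  ] [605.3595546  209.28244821]
(0.4637, -0.2035, 0.081) [192.63707032 190.0441747 ] [596.33950063 214.83740196]
(0.4637, -0.2035, 0.154) [214.52177245 180.80642213] [601.06031596 147.45189673]
(0.46, -0.2505, 0.004) [235.37461014 204.31933758] [622.94162854 265.84772361]
(0.46, -0.22, 0.094) [220.26772377 194.09798229] [610.57620047 198.04647588]
```

The dark band over the plate is the knuckle linkage sticking out above it. In the side view the tip is behind the plate, which now leans about 12°. I'll push past 16°.

Emit:
send_rows:
  motion:
    - {"dp": [-0.001,0.005,-0.002],"rot": [0,0,0],"grip": 0}
    - {"dp": [0,0.005,-0.001],"rot": [0,0,0],"grip": 0}
    - {"dp": [0,0.005,0],"rot": [0,0,0],"grip": 0}
    - {"dp": [0,0,0],"rot": [0,0,0],"grip": 0}
    - {"dp": [0,0,0],"rot": [0,0,0],"grip": 0}
    - {"dp": [0,0,0],"rot": [0,0,0],"grip": 0}

```text
clock: 3.92
tcp_pos: [0.4625, -0.2017, 0.0779]
orientation: [-2.192, 2.248, -0.008]
contact_force: [-0.1, 0.4, 0.8]
grip_width: 0.0001
```

Run:
```python
from h import *
o=get_obs();print(o['tcp_pos'],o['contact_force'])
d=imaging.grab_frame('top')['img'][:,:,::-1]
s=imaging.grab_frame('side')['img'][:,:,::-1]
a=cv2.resize(d[180:270,290:390],(400,360),interpolation=cv2.INTER_CUBIC)
b=cv2.resize(s[130:220,260:360],(400,360),interpolation=cv2.INTER_CUBIC)
cv2.imwrite('pics/c5.png',np.hstack([a,b]))
```

```text
[ 0.46247771 -0.20166271  0.07789278] [-0.14133354  0.41391972  0.77617892]
```

View pics/c5.png

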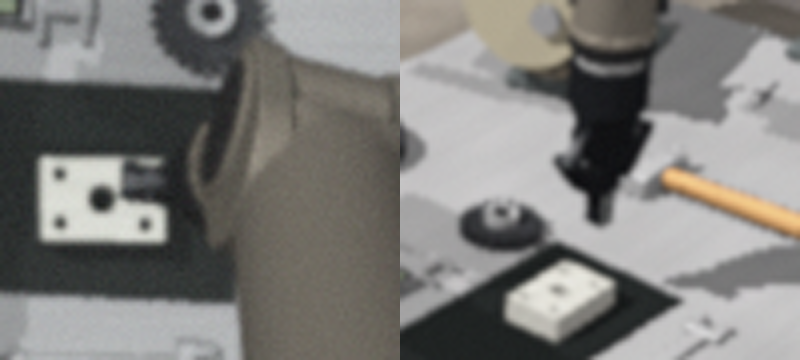

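The short plate now lies flat, with its top-view outline at (38–168,155–242), well inside the mat. Next I'll go up and over to the outer side of the tall plate.

Emit:
send_rows:
  motion:
    - {"dp": [0,0,0.05],"rot": [0,0,0],"grip": 0}
    - {"dp": [0,0,0.055],"rot": [0,0,0],"grip": 0}
    - {"dp": [0,0,0.055],"rot": [0,0,0],"grip": 0}
    - {"dp": [0,0.02,0.02],"rot": [0,0,0],"grip": 0}
    - {"dp": [0.001,0.044,0],"rot": [0,0,0],"grip": 0}
    - {"dp": [0.001,0.044,0],"rot": [0,0,0],"grip": 0}
    - {"dp": [0.001,0.044,0],"rot": [0,0,0],"grip": 0}
    - {"dp": [0.001,0.044,0],"rot": [0,0,0],"grip": 0}
    - {"dp": [0.001,0.044,0],"rot": [0,0,0],"grip": 0}
    - {"dp": [0.001,0.044,0],"rot": [0,0,0],"grip": 0}
    - {"dp": [0.001,0.044,0],"rot": [0,0,0],"grip": 0}
    - {"dp": [0.001,0.044,0],"rot": [0,0,0],"grip": 0}
    - {"dp": [0,0.02,0],"rot": [0,0,0],"grip": 0}
    - {"dp": [0,0,0],"rot": [0,0,0],"grip": 0}
    - {"dp": [0,0,0],"rot": [0,0,0],"grip": 0}

```text
clock: 5.9
tcp_pos: [0.4674, 0.1991, 0.2652]
orientation: [-2.181, 2.254, -0.012]
contact_force: [0.3, -0.7, -0.7]
grip_width: -0.0004
```

Emit:
send_rows:
  motion:
    - {"dp": [0.003,0.006,-0.03],"rot": [0,0,0],"grip": 0}
    - {"dp": [0,0.003,-0.035],"rot": [0,0,0],"grip": 0}
    - {"dp": [0,0,-0.035],"rot": [0,0,0],"grip": 0}
    - {"dp": [0,0,-0.02],"rot": [0,0,0],"grip": 0}
    - {"dp": [0,0,0],"rot": [0,0,0],"grip": 0}

```text
clock: 6.52
tcp_pos: [0.4727, 0.1996, 0.143]
orientation: [-2.168, 2.267, -0.019]
contact_force: [-0.9, 0.4, -0.1]
grip_width: -0.0001
```

Run:
```python
from h import *
o=get_obs();print(o['tcp_pos'],o['contact_force'])
d=imaging.grab_frame('top')['img'][:,:,::-1]
s=imaging.grab_frame('side')['img'][:,:,::-1]
a=cv2.resize(d[180:270,170:270],(400,360),interpolation=cv2.INTER_CUBIC)
b=cv2.resize(s[170:260,200:300],(400,360),interpolation=cv2.INTER_CUBIC)
cv2.imwrite('pics/c6.png',np.hstack([a,b]))
```

```text
[0.4727242  0.19964655 0.14295431] [-0.85969805  0.38659247 -0.08318292]
```

View pics/c6.png

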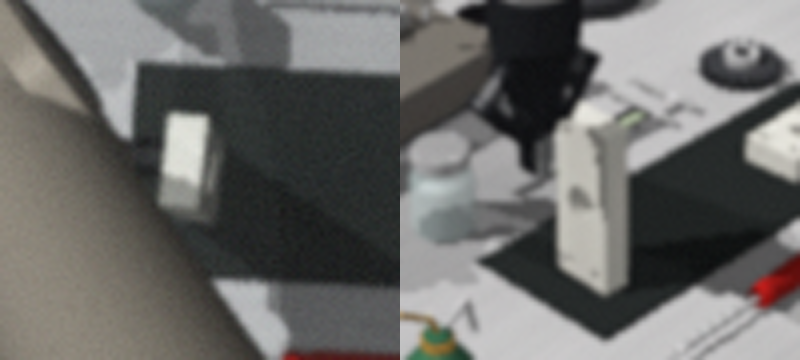

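The fingertip, at (530,165) in the side half, is on the outward side near the top of the tall plate at mid-width. I'll push in -y.

Emit:
send_rows:
  motion:
    - {"dp": [0,-0.012,-0.001],"rot": [0,0,0],"grip": 0}
    - {"dp": [0,-0.012,-0.001],"rot": [0,0,0],"grip": 0}
    - {"dp": [0,-0.006,-0.001],"rot": [0,0,0],"grip": 0}
    - {"dp": [0,-0.005,-0.001],"rot": [0,0,0],"grip": 0}
    - {"dp": [0,-0.005,-0.001],"rot": [0,0,0],"grip": 0}
    - {"dp": [0,-0.005,-0.001],"rot": [0,0,0],"grip": 0}

```text
clock: 7.38
tcp_pos: [0.4759, 0.1526, 0.1415]
orientation: [-2.16, 2.262, -0.025]
contact_force: [-0.7, -0.2, 0.2]
grip_width: -0.0002
```

Emit:
send_rows:
  motion:
    - {"dp": [-0.001,-0.005,-0.001],"rot": [0,0,0],"grip": 0}
    - {"dp": [-0.001,-0.005,0],"rot": [0,0,0],"grip": 0}
    - {"dp": [0,-0.005,0],"rot": [0,0,0],"grip": 0}
    - {"dp": [0,-0.003,0],"rot": [0,0,0],"grip": 0}
    - {"dp": [0,0,0],"rot": [0,0,0],"grip": 0}
    - {"dp": [0,0,0],"rot": [0,0,0],"grip": 0}
    - {"dp": [0,0,0],"rot": [0,0,0],"grip": 0}
    - {"dp": [0,0,0],"rot": [0,0,0],"grip": 0}

```text
clock: 8.38
tcp_pos: [0.4735, 0.1335, 0.1402]
orientation: [-2.161, 2.262, -0.024]
contact_force: [0.1, 0.0, -0.4]
grip_width: 0.0
```

Run:
```python
from h import *
o=get_obs();print(o['tcp_pos'],o['contact_force'])
d=imaging.grab_frame('top')['img'][:,:,::-1]
s=imaging.grab_frame('side')['img'][:,:,::-1]
a=cv2.resize(d[180:270,190:290],(400,360),interpolation=cv2.INTER_CUBIC)
b=cv2.resize(s[170:260,220:320],(400,360),interpolation=cv2.INTER_CUBIC)
cv2.imwrite('pics/c7.png',np.hstack([a,b]))
```

```text
[0.47351968 0.13347005 0.14019471] [ 0.12322457  0.00233298 -0.41011391]
```

View pics/c7.png

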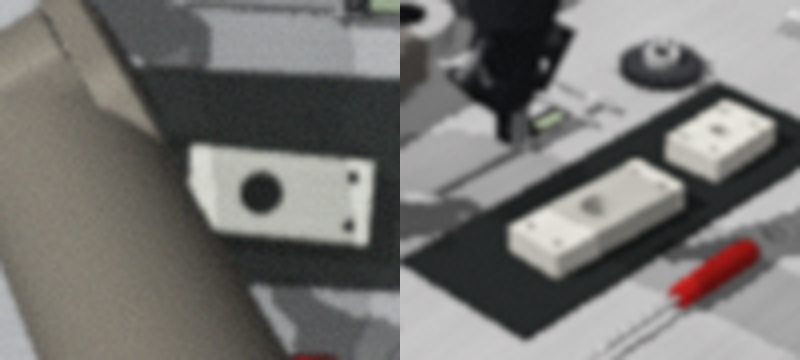

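Both plates lie flat on the mat, end to end with a gap between them. I'll raise the arm clear and do one last check.

Emit:
send_rows:
  motion:
    - {"dp": [0,0,0.05],"rot": [0,0,0],"grip": 0}
    - {"dp": [0,0,0.05],"rot": [0,0,0],"grip": 0}
    - {"dp": [0,0,0.05],"rot": [0,0,0],"grip": 0}
    - {"dp": [0,0,0],"rot": [0,0,0],"grip": 0}
    - {"dp": [0,0,0],"rot": [0,0,0],"grip": 0}
    - {"dp": [0,0,0],"rot": [0,0,0],"grip": 0}

```text
clock: 9.22
tcp_pos: [0.4714, 0.133, 0.2927]
orientation: [-2.165, 2.263, -0.021]
contact_force: [0.3, 0.2, -0.3]
grip_width: 0.0
```

Run:
```python
from h import *
o=get_obs();print(o['clock'],o['tcp_pos'],o['contact_force'],abs(o['qvel']).max())
grab('side','side9.png')
```

```text
9.225 [0.47144911 0.1330105  0.29270645] [ 0.26431465  0.22393602 -0.32980788] 0.014900274078984902
```

View pics/side9.png

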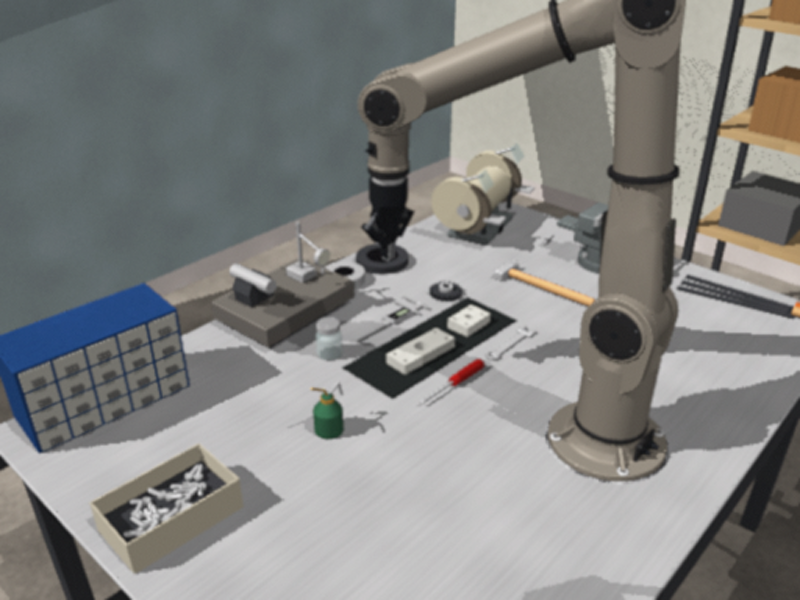

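The side view shows both plates flat inside the mat, at about (420,350) and (468,320). Everything else is where it started, and the gripper is well clear.

```bash
python3 -c "
from bench import hand_in
print(hand_in())"
```

```text
the job is handed in; nothing more can be done
None
```

Both plates are lying flat on the mat and the job is handed in, at about 9.2 s of the 42 s allowed. I pushed each one over with the closed fingertips high on its outward face: the short plate towards +y, then the tall plate towards -y. I then raised the arm to 0.29 m.

- **Plates:** the last pictures show both on a broad face, end to end with a gap between them, and clearly inside the mat's outline. I judged this from the camera views and did not compute the final corner positions.
- **Other objects:** the final side view shows no visible movement of anything else.
- **Robot:** it touches nothing, and the last force reading was under 1 N.
- **Disagreements:** in the top view the gripper seemed to reach past the short plate. I took this to be the knuckle linkage above it, because the side view showed the tip where it should be. The two cameras' plate positions differed by about 4 mm, or up to about 11 mm at one corner of the short plate. That was small enough not to matter for the pushes.

No checks failed.

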